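# Put the thread spool away under the sliding lid

## Task

Put the loose thread spool away in the wooden mending box: slide the box's flat lid fully open, stand the spool upright in the compartment that this uncovers, and slide the lid fully shut again. The lid has no knob, so drag it by pressing on its top; it is a thin leaf that cracks if pushed harder than about 25 N, so press gently. Do not disturb the pipe coupling and the battery that stand nearby.

Things in the scene. Friction and masses are not known exactly. Their poses are not given: they have to be found in the camera images.
- box: The mending box: open-topped pale wood box fixed to the table, 140 mm wide (its x), 180 mm long (its y), walls 7 mm thick and 67 mm high, except the -y end wall, which is only 49 mm high so that the lid slides out over it. Origin: centre of the underside. 5 mm lips along the tops of the two long walls overlap the lid's edges, leaving the middle 116 mm of its width free.
- lid (a joint): How far the lid is slid open, in m: 0 = fully shut against the high (+y) end wall, 0.082 = fully open against its stop; it slides out along the box's -y and stays where it is left. It resists sliding with about 4 N, whatever the pressure on it. A fingertip's friction on it is not known exactly (coefficient 0.5 or more): a touch under about 8 N may slip.
- mouth (a point): Middle of the top edge of the low end wall (49 mm up), over which the lid slides out. The lid: a flat plywood leaf, 124 x 172 x 4 mm, no knob or notch; shut, it spans the box's y from -90 to +82 mm. It lies on packing strips that differ from box to box: its top is anywhere from 55 to 63 mm above the table, to be found by feel. It gives about 1 mm for 12 N and cracks over 25 N.
- bay (a point): Point on the floor (6 mm above the table) of the compartment under the lid's +y half, at the centre of the gap that the open lid leaves: the gap is 83 mm along the box's y and 116 mm along its x (between the lips). Axes as the box's. The spool fits under the shut lid, standing, with at least 3 mm to spare.
- spool_mid (a point): Centre (half-way up, 21 mm above its foot) of the thread spool: a wooden spool wound with pale thread, standing upright on the table, diameter 30 mm at its two end flanges, slimmer between them, 42 mm high. z is its axis.
- spool: The same spool; origin at the centre of its underside.
- coupling: Bystander: pale plastic pipe coupling, a tube 42 mm across and 50 mm high, standing upright; origin at the centre of its underside. Leave it alone.
- cell: Bystander: battery standing on end, 15 mm across and 50 mm high; origin at the centre of its underside. Leave it alone.
Not all that is in view belongs to the job. What is shaped like the spool but black is not meant.

How it is judged:
On the way, in this order (a step that is already met when the one before it is completed fails the run):
1. the lid has been slid open to its stop (within 5 mm) (value of joint lid above 0.077 m), for 0.2 s.
2. the spool stands upright on the floor of the uncovered compartment, let go (z of spool_mid in the frame of bay between 0.017 and 0.026 m and horizontal distance between spool_mid and bay below 0.055 m and angle between spool's own z axis and vertical below 0.15 rad and contact force between the fingers and spool below 0.05 N), for 0.2 s.
At the end, for the whole second after the job is handed in: The lid is fully shut again (within 4 mm) after having been opened to its stop (within 5 mm), and the spool stands upright (within about 8 degrees) and at rest on the floor of the compartment at the box's high end (value of joint lid below 0.004 m and z of spool_mid in the frame of bay between 0.017 and 0.026 m and horizontal distance between spool_mid and bay below 0.055 m and angle between spool's own z axis and vertical below 0.15 rad and linear speed of spool below 0.02 m/s); the robot touches nothing.
It fails at once if the lid is pushed harder than 25 N (contact force between any of the fingers, the arm and lid above 25 N).
It fails at once if the pipe coupling or the battery is shifted more than 20 mm or knocked over (distance of any of coupling, cell from where it was at the start of the episode above 0.02 m or angle between any of coupling, cell's own z axis and vertical above 0.5 rad).
It also fails if it takes over 67 s, if anything falls off the work surface, if the arm or the gripper's body presses on something with over 40 N, if the wrist force passes 120 N, or if a joint passes its speed limit or range.

## Robot

A 7-joint arm with a two-finger parallel gripper is mounted at the origin on a cart in front of the work surface, level with it; the furniture and walls round the work are solid. World frame = base frame: x ahead of the robot, y to its left, z up, the work surface at z = 0. Lengths are in m, angles in rad, forces in N, time in s.
With the tool pointing down it reaches from about 0.4 to 0.85 m from the base axis. Payload 4.5 kg.
Tool frame: the origin (TCP) lies where the fingers leave the gripper's body, on its centre line; the fingertips stand 64 mm ahead of it and the grasp point (between the pads) lies 45 mm ahead of it; z points along the fingers, y is the direction in which the jaws open and shut (so a half turn about z gives the same grasp; the last joint's range is limited). The gripper opens to 88 mm and grips with 3 to 60 N. Pads are 18 mm wide; open, the fingers measure 123 mm over their backs; the gripper's body (75 mm by 187 mm) begins 45 mm behind the grasp point.
Start: joints at [-1.24, 0.689, -0.195, 1.565, 0.157, 0.902, -0.215], TCP at [0.183, 0.598, 0.303] pointing down, gripper open.
Joint ranges: [-3.01, 3.01], [-0.46, 2.08], [-1.47, 1.51], [0.13, 2.56], [-1, 4.14], [0.04, 2.09], [-2.66, 2.66]. Speed limits (rad/s): [2.57, 2.57, 3.14, 3.14, 3.14, 3.14, 3.14].

## Interface

Orientations are given as a unit quaternion [x, y, z, w].
In Python, from plant import monitor, snapshot, workorder, finder gives the robot as it stands.
- The arm moves only by the tool carry_out, never from a script. Its argument "motion" is one flat list of numbers, 6 for each row, row after row: the shift along the tool's x, y, z in cm, then the turn, a rotation vector about the tool's x, y, z in rad. In form: [x, y, z, rx, ry, rz, x, y, z, rx, ry, rz, ...]. A call has 1 to 8 rows; each row shifts and turns the commanded pose from where the row before left it, along the tool's axes as they then stand; what a row does not reach is not made up. A row lasts 1/8 s, in which the tool goes at most 62.5 mm and 10.7 degrees, less where a joint would pass 70% of its speed; a pose out of reach is approached as far as the arm can. A call with a gripper value outside its range is refused whole. "hand" is the finger opening in cm, from 0 to 8.81, set as the call begins (left out, the last holds). The fingers move at their own pace and stop on an object; "grip_force" is the grip in N (left out, the last holds). Time passes only in rows, so rows that do not move let the fingers close. It gives the time, the measured TCP pose, the force and the opening at its end, in the units of the state.
- monitor.get_state(): the state, without advancing time (a new reading comes with each control period).
- snapshot(name): name is "scene" or "top"; returns a dict with "frame" (384x512x3 uint8, red, green, blue), "range_z" (384x512 float32, m along the optical axis (not along the pixel's ray), 0 where there is no reading), "fx", "fy", "cx", "cy" (pixels), "D" ([k1, k2, p1, p2, k3] as OpenCV has them; the pictures are not rectified), "rvec" (rotation vector, rad) and "tvec" (3), from world to camera coordinates, as OpenCV has them. Camera axes: x right, y down, z forward; pixel columns grow to the right and rows downward; lengths in m; the calibration is good to about 2 mm. A picture is of the moment at which its call begins.
- workorder.finish_job(): hands the job in, once; it reports no verdict.
Trained networks look in a picture, given as the dict that the camera call returned (one of the last four; its "shot" number tells which), for a name from the list of things; names that differ only in an ending like _2 or _b are one class to them, and where a whole thing is asked for, a point or a joint stands for the part that bears it (a point fixed in the world has none). Each returns a list of dicts, best first, with "p" (0 to 1); they miss things now and then, are a little off and sometimes report something else, mostly with a low value. They report only what shows in the picture. A call takes as long as a camera call. They do not tell look-alikes from the thing itself.
- finder.masks_of(picture, thing): "pixels" (384x512 bool, what is visible of it) and "extent" ([left, top, right, bottom] in pixels, round what is visible of it).
The state is a dict: "clock": time; "q": joint angles; "qd": joint speeds; "joint_torque": joint torques, N m; "tool_pos": TCP position; "eef_rot": TCP orientation; "contact_force": force on the tool from outside, world axes, zero at the start; "moment": the same for the moment, N m; "opening": opening from 0.0 (shut) to 1.0 (fully open).
Only numpy, scipy, OpenCV 4.12 (cv2) and the standard library are available. Lean on these libraries where they do the work, as an engineer would, in place of code of your own. Each camera call takes 0.05 s, during which the arm holds its last target. There are 200 camera calls.

## Working session

There is one attempt and no reset: what is moved stays moved. The work goes in short steps, Python scripts to look and compute and a tool call to move; the robot and the scene stay as the last step left them, time stands still between calls to the robot, and variables do not carry over. Pictures are saved under pics/ and viewed, about 8 in all and at most 12, crops included, and the job is handed in when it is done.

Besides the shell and the picture viewer there is one more tool, called after "Call:" as a command line: name --argument value ..., lists and objects as JSON in quotes. carry_out: Moves the arm, as the interface text tells. Its arguments: {"type":"object","properties":{"motion":{"type":"array"},"hand":{"type":"number"},"grip_force":{"type":"number"}},"required":["motion"]}

```bash
ls; mkdir -p pics; cat > h.py <<'E'
import numpy as np,cv2
from plant import monitor,snapshot,workorder,finder
def world(p,mask=None):
    z=p["range_z"];v,u=np.nonzero((z>0)&(mask if mask is not None else True))
    K=np.array([[p["fx"],0,p["cx"]],[0,p["fy"],p["cy"]],[0,0,1.]])
    n=cv2.undistortPoints(np.c_[u,v].astype(float)[:,None],K,np.array(p["D"],float))[:,0]
    d=z[v,u][:,None];c=np.c_[n*d,d]
    R=cv2.Rodrigues(np.array(p["rvec"],float))[0]
    return (c-np.array(p["tvec"]).ravel())@R,u,v
E
python3 - <<'E'
from h import *
s=monitor.get_state();print(s)
for n in("scene","top"):
    p=snapshot(n);cv2.imwrite(f"pics/{n}0.png",p["frame"][...,::-1])
    for t in("box","lid","spool","coupling","cell"):
        for m in finder.masks_of(p,t)[:3]:
            w,u,v=world(p,m["pixels"])
            if len(w)<5: print(n,t,m["p"],m["extent"]);continue
            top=w[w[:,2]>np.percentile(w[:,2],95)-.006]
            print(n,t,round(m["p"],2),m["extent"],"med",np.median(w,0).round(3),"top",top.mean(0).round(3),"rgb",p["frame"][v,u].mean(0).round(), cv2.minAreaRect((top[:,:2]*1000).astype(np.float32)))
E
```

```text
pics
{'clock': 0.0, 'q': array([-1.24018078,  0.69000708, -0.19451916,  1.56634556,  0.15728755,
        0.90251329, -0.21509377]), 'qd': array([-0.0012605 ,  0.00105562, -0.0031843 ,  0.00018011, -0.00186965,
       -0.0012217 ,  0.00154722]), 'joint_torque': array([-5.82259545e-04, -5.27569127e+01, -1.26706492e+00, -1.53428382e+01,
       -5.26569143e-02,  6.62327948e-03,  1.70827279e-04]), 'tool_pos': array([0.18268027, 0.59715928, 0.30189524]), 'eef_rot': array([ 1.47820460e-01,  9.89013764e-01, -9.37936731e-04, -7.77275125e-05]), 'contact_force': array([-0.79104804, -0.11540821,  0.3624329 ]), 'moment': array([-0.02925813,  0.01380381,  0.01107934]), 'opening': 1.0006579027998497}
scene box 0.6 [231.2, 184.0, 343.3, 284.2] med [0.469 0.051 0.043] top [0.513 0.11  0.066] rgb [99. 82. 61.] ((523.0107421875, 103.38738250732422), (142.3612518310547, 181.15098571777344), 7.5578436851501465)
scene lid 0.82 [243.9, 187.9, 340.9, 261.0] med [0.527 0.087 0.06 ] top [0.528 0.09  0.06 ] rgb [168. 143.  99.] ((525.4488525390625, 97.48101806640625), (122.20520782470703, 173.359375), 7.190234
[... 1672 characters left out ...]
.249530792236328, 28.821008682250977), 87.59477233886719)
top spool 0.55 [220.3, 207.7, 234.3, 224.3] med [0.489 0.259 0.042] top [0.488 0.26  0.042] rgb [27. 40. 63.] ((488.1896667480469, 260.0723571777344), (28.022764205932617, 28.44965934753418), 89.05315399169922)
top coupling 0.93 [174.3, 168.7, 198.5, 196.5] med [0.556 0.34  0.048] top [0.553 0.338 0.05 ] rgb [133. 139. 148.] ((552.8180541992188, 339.5384826660156), (39.896183013916016, 39.51910400390625), 86.98936462402344)
top cell 0.26 [262.0, 152.3, 367.1, 240.4] med [0.501 0.134 0.066] top [0.519 0.118 0.067] rgb [126. 108.  89.] ((523.5960693359375, 102.65064239501953), (141.06211853027344, 179.41786193847656), 7.876842975616455)
```

View pics/top0.png

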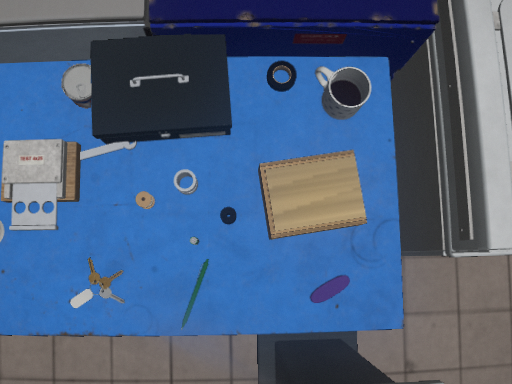

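View pics/scene0.png

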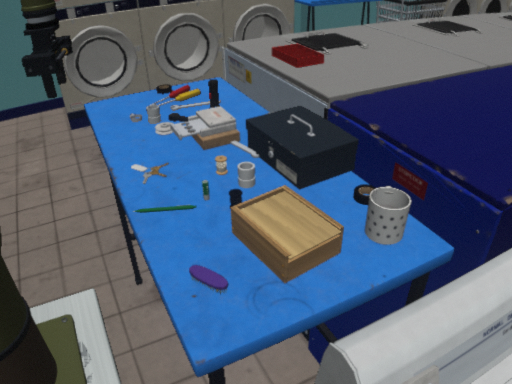

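```bash
python3 - <<'E'
from h import *
c=np.array([.5234,.1028]);a=np.radians(7.8)
X=np.array([np.cos(a),np.sin(a)]);Y=np.array([-X[1],X[0]])
for n in("top","scene"):
    w,u,v=world(snapshot(n))
    d=w[:,:2]-c;x,y=d@X,d@Y
    for lo in range(-110,115,10):
        m=(abs(x)<.05)&(y*1000>lo)&(y*1000<=lo+10)&(w[:,2]<.12)
        if m.sum():print(n,lo,m.sum(),np.percentile(w[m,2],[5,50,95]).round(4))
E
```

```text
top -110 41 [-0.0021  0.0007  0.0031]
top -100 46 [0.0572 0.0597 0.0617]
top -90 283 [0.0576 0.0603 0.063 ]
top -80 276 [0.0577 0.0603 0.0629]
top -70 279 [0.0573 0.0602 0.0628]
top -60 276 [0.0577 0.0602 0.0628]
top -50 283 [0.0575 0.06   0.0628]
top -40 281 [0.0579 0.0604 0.063 ]
top -30 283 [0.0577 0.0603 0.0629]
top -20 290 [0.0575 0.0601 0.0624]
top -10 280 [0.0575 0.0604 0.0629]
top 0 288 [0.0574 0.06   0.0629]
top 10 287 [0.0576 0.06   0.0627]
top 20 286 [0.0574 0.0601 0.0626]
top 30 285 [0.0573 0.0602 0.0627]
top 40 295 [0.0578 0.0601 0.0624]
top 50 282 [0.0573 0.0599 0.0626]
top 60 294 [0.0574 0.0602 0.0626]
top 70 343 [0.0051 0.0596 0.0625]
top 80 354 [0.0009 0.0654 0.0693]
top 90 260 [-0.0024 -0.      0.0027]
top 100 254 [-0.0029 -0.0003  0.0025]
top 110 260 [-0.0028  0.      0.0026]
scene -110 201 [-0.0016 -0.0002  0.0014]
scene -100 327 [-0.0023  0.0006  0.0595]
scene -90 1006 [0.0011 0.0345 0.06  ]
scene -80 198 [0.0581 0.0594 0.0608]
scene -70 194 [0.0582 0.0596 0.061 ]
scene -60 182 [0.0583 0.0595 0.0609]
scene -50 183 [0.0585 0.0596 0.061 ]
scene -40 179 [0.0581 0.0596 0.0608]
scene -30 168 [0.0585 0.0596 0.0613]
scene -20 169 [0.0583 0.0596 0.0612]
scene -10 167 [0.0584 0.0596 0.0609]
scene 0 154 [0.0585 0.0598 0.0613]
scene 10 160 [0.0582 0.0597 0.0612]
scene 20 144 [0.0583 0.0597 0.0612]
scene 30 152 [0.0584 0.0597 0.0612]
scene 40 149 [0.0585 0.0598 0.061 ]
scene 50 141 [0.0584 0.0598 0.0611]
scene 60 139 [0.0584 0.0599 0.0612]
scene 70 124 [0.0585 0.0598 0.061 ]
scene 80 237 [0.0572 0.064  0.0675]
scene 90 4 [0.0646 0.0652 0.0658]
```

Call:
carry_out --motion '[0, 0, 0, 0, 0, -0.144, 0, 0, 0, 0, 0, -0.144, 0, 0, 0, 0, 0, -0.145, -2.7, -4.96, 0, 0, 0, 0, -2.7, -4.96, 0, 0, 0, 0, -2.7, -4.96, 0, 0, 0, 0, -2.7, -4.96, 0, 0, 0, 0, -2.7, -4.96, 0, 0, 0, 0]' --hand 0

```text
clock: 1.7
tool_pos: [0.3513, 0.3689, 0.303]
eef_rot: [-0.068, 0.998, 0.0, 0.0]
contact_force: [0.9, 1.2, -0.5]
opening: 0.116
```

Call:
carry_out --motion '[-2.7, -4.96, 0, 0, 0, 0, -2.7, -4.96, 0, 0, 0, 0, -2.7, -4.96, 0, 0, 0, 0, -2.7, -4.96, 0, 0, 0, 0, -2.7, -4.96, 0, 0, 0, 0, 0, 0, 2, 0, 0, 0, 0, 0, 2, 0, 0, 0, 0, 0, 0, 0, 0, 0]'

```text
clock: 2.7
tool_pos: [0.517, 0.1425, 0.2617]
eef_rot: [-0.068, 0.998, -0.0, -0.001]
contact_force: [1.4, 0.7, -0.1]
opening: 0.008
```

```bash
cat >> h.py <<'E'
def togo(xy,yaw_deg,z):
    "remaining shift in the tool frame (cm) and turn (rad) to TCP xy,z with tool y at yaw_deg, tool down"
    from scipy.spatial.transform import Rotation as R
    s=monitor.get_state();r=R.from_quat(s["eef_rot"])
    y=np.radians(yaw_deg);ty=np.array([np.cos(y),np.sin(y),0]);tz=np.array([0,0,-1.])
    T=R.from_matrix(np.c_[np.cross(ty,tz),ty,tz])
    d=np.array([*xy,z])-s["tool_pos"]
    print("t",s["clock"].__round__(2),"pos",s["tool_pos"].round(4),"F",s["contact_force"].round(1),"open",round(s["opening"],3))
    print("shift now-frame",(100*r.inv().apply(d)).round(2),"in target frame",(100*T.inv().apply(d)).round(2),"turn",(r.inv()*T).as_rotvec().round(3))
c=np.array([.5234,.1028]);a=np.radians(7.8)
X=np.array([np.cos(a),np.sin(a)]);Y=np.array([-X[1],X[0]])
E
python3 -c "
from h import *
togo(c+.04*Y,97.8,.134)
w,u,v=world(snapshot('top'))
m=(w[:,2]>.055)&(abs(w[:,1]-.42)<.15)&(w[:,0]>.4)&(w[:,0]<.75)
print(w[m].min(0),w[m].max(0),np.percentile(w[m],[1,50],0))"
```

```text
t 2.7 pos [0.517  0.1425 0.2617] F [ 1.4  0.7 -0.1] open 0.008
shift now-frame [-1.300e-01 -1.000e-02  1.277e+01] in target frame [-0.1  -0.02 12.77] turn [-0.001 -0.003 -0.   ]
[0.55543868 0.27004094 0.05500703] [0.74996705 0.5699865  0.11945329] [[0.63526072 0.27225893 0.05623717]
 [0.69211131 0.39438702 0.08945175]]
```

Call:
carry_out --motion '[0, 0, 3.2, 0, 0, 0, 0, 0, 4, 0, 0, 0, 0, 0, 3.5, 0, 0, 0, 0, 0, 1.5, 0, 0, 0, 0, 0, 0.5, 0, 0, 0, 0, 0, 0, 0, 0, 0, 0, 0, 0, 0, 0, 0]'

```text
clock: 3.62
tool_pos: [0.5183, 0.1432, 0.1368]
eef_rot: [-0.068, 0.998, 0.0, 0.001]
contact_force: [-0.1, -0.8, 0.6]
opening: 0.008
```

Call:
carry_out --motion '[0, 0, 0.15, 0, 0, 0, 0, 0, 0.15, 0, 0, 0, 0, 0, 0, 0, 0, 0, 0, 0, 0, 0, 0, 0]'

```text
clock: 4.12
tool_pos: [0.5176, 0.143, 0.1327]
eef_rot: [-0.068, 0.998, 0.0, -0.0]
contact_force: [-0.7, -0.6, 0.0]
opening: 0.003
```

Call:
carry_out --motion '[0, 0, 0.2, 0, 0, 0, 0, 0, 0.2, 0, 0, 0, 0, 0, 0.1, 0, 0, 0, 0, 0, 0, 0, 0, 0, 0, 0, 0, 0, 0, 0]'

```text
clock: 4.75
tool_pos: [0.5176, 0.143, 0.1277]
eef_rot: [-0.068, 0.998, 0.0, 0.0]
contact_force: [0.6, 0.3, 0.5]
opening: 0.004
```

Call:
carry_out --motion '[0, 0, 0.1, 0, 0, 0, 0, 0, 0.0, 0, 0, 0, 0, 0, 0, 0, 0, 0]'

```text
clock: 5.12
tool_pos: [0.5176, 0.1429, 0.1267]
eef_rot: [-0.068, 0.998, 0.0, -0.0]
contact_force: [0.4, -0.7, 0.6]
opening: 0.004
```

Call:
carry_out --motion '[0, 0, 0.1, 0, 0, 0, 0, 0, 0.0, 0, 0, 0, 0, 0, 0, 0, 0, 0]'

```text
clock: 5.5
tool_pos: [0.5176, 0.143, 0.1257]
eef_rot: [-0.068, 0.998, 0.0, -0.0]
contact_force: [-0.3, 0.0, -1.6]
opening: 0.005
```

Call:
carry_out --motion '[0, 0, 0.1, 0, 0, 0, 0, 0, 0.0, 0, 0, 0, 0, 0, 0, 0, 0, 0]'

```text
clock: 5.88
tool_pos: [0.5176, 0.1429, 0.1247]
eef_rot: [-0.068, 0.998, 0.0, -0.0]
contact_force: [-0.4, 0.9, 1.1]
opening: 0.001
```

Call:
carry_out --motion '[0, 0, 0.08, 0, 0, 0, 0, 0, 0.0, 0, 0, 0, 0, 0, 0, 0, 0, 0]'

```text
clock: 6.25
tool_pos: [0.5176, 0.143, 0.1241]
eef_rot: [-0.068, 0.998, 0.0, 0.0]
contact_force: [0.0, -0.4, 4.9]
opening: 0.007
```

Call:
carry_out --motion '[0, 0, 0.08, 0, 0, 0, 0, 0, 0.0, 0, 0, 0, 0, 0, 0, 0, 0, 0]'

```text
clock: 6.62
tool_pos: [0.5177, 0.143, 0.1236]
eef_rot: [-0.068, 0.998, 0.0, 0.0]
contact_force: [-1.7, -0.8, 7.7]
opening: 0.004
```

Call:
carry_out --motion '[0, 0, 0.1, 0, 0, 0, 0, 0, 0.0, 0, 0, 0, 0, 0, 0, 0, 0, 0]'

```text
clock: 7.0
tool_pos: [0.5177, 0.143, 0.1231]
eef_rot: [-0.068, 0.998, -0.0, 0.0]
contact_force: [-1.8, -0.7, 12.6]
opening: 0.003
```

Call:
carry_out --motion '[0, -0.4, 0, 0, 0, 0, 0, -0.8, 0.0, 0, 0, 0, 0, -0.8, 0, 0, 0, 0, 0, 0, 0, 0, 0, 0]'

```text
clock: 7.5
tool_pos: [0.5203, 0.124, 0.1231]
eef_rot: [-0.068, 0.998, 0.001, 0.0]
contact_force: [-2.2, 1.5, 11.7]
opening: 0.006
```

Call:
carry_out --motion '[0, -1.0, 0, 0, 0, 0, 0, -1.0, 0.0, 0, 0, 0, 0, -1.0, 0, 0, 0, 0, 0, -1.0, 0, 0, 0, 0, 0, -0.8, 0, 0, 0, 0, 0, 0, 0, 0, 0, 0]'

```text
clock: 8.25
tool_pos: [0.5269, 0.0761, 0.123]
eef_rot: [-0.068, 0.998, 0.001, 0.0]
contact_force: [-2.2, 0.1, 12.3]
opening: 0.004
```

```bash
cat >> h.py <<'E'
def lidpos():
    w,u,v=world(snapshot("scene"));d=w[:,:2]-c;x,y=d@X,d@Y
    for lo in range(-190,100,10):
        m=(abs(x)<.045)&(y*1000>lo)&(y*1000<=lo+10)&(w[:,2]<.12)
        if m.sum():print(lo,m.sum(),np.percentile(w[m,2],[5,50,95]).round(3),end=" ; ")
    m=(abs(x)<.045)&(abs(w[:,2]-.060)<.003);print("\nlid y 1..99%",np.percentile(y[m],[.5,2,50,98,99.5]).round(4))
E
python3 -c "
from h import *
lidpos();togo(c-.042*Y,97.8,.123)"
```

```text
-190 490 [-0.033 -0.014 -0.001] ; -180 307 [-0.028 -0.001  0.001] ; -170 197 [-0.003 -0.001  0.001] ; -160 429 [-0.002  0.056  0.06 ] ; -150 402 [-0.002  0.001  0.06 ] ; -140 411 [-0.002  0.055  0.059] ; -130 384 [-0.002  0.055  0.059] ; -120 257 [-0.001  0.058  0.06 ] ; -110 234 [-0.001  0.058  0.059] ; -100 233 [-0.001  0.058  0.06 ] ; -90 229 [0.002 0.058 0.059] ; -80 182 [0.057 0.058 0.06 ] ; -70 165 [0.057 0.058 0.06 ] ; -60 157 [0.057 0.059 0.06 ] ; -50 267 [0.058 0.068 0.105] ; -40 164 [0.057 0.059 0.096] ; -30 150 [0.058 0.059 0.093] ; -20 127 [0.058 0.059 0.097] ; -10 77 [0.057 0.059 0.06 ] ; 0 80 [0.058 0.059 0.06 ] ; 10 24 [0.056 0.058 0.059] ; 60 20 [0.004 0.006 0.007] ; 70 76 [0.004 0.006 0.007] ; 80 753 [0.007 0.039 0.066] ; 90 2 [0.065 0.065 0.065] ; 
lid y 1..99% [-0.3977 -0.3947 -0.0926  0.0832  0.0845]
t 8.3 pos [0.5269 0.0761 0.123 ] F [-2.4  0.9 11.9] open 0.002
shift now-frame [-0.02 -1.51  0.  ] in target frame [-0.02 -1.51  0.  ] turn [0.001 0.001 0.   ]
```

Call:
carry_out --motion '[0, -0.7, 0, 0, 0, 0, 0, -0.6, 0.0, 0, 0, 0, 0, -0.2, 0, 0, 0, 0, 0, -0.1, 0, 0, 0, 0, 0, 0, 0, 0, 0, 0, 0, 0, 0, 0, 0, 0]'

```text
clock: 9.05
tool_pos: [0.5286, 0.0632, 0.1231]
eef_rot: [-0.07, 0.998, 0.002, 0.001]
contact_force: [-4.8, 6.4, 12.7]
opening: 0.002
```

```bash
python3 -c "
from h import *
lidpos();togo(c-.042*Y,97.8,.123)"
```

```text
-190 495 [-0.033 -0.013 -0.   ] ; -180 357 [-0.027 -0.001  0.058] ; -170 426 [-0.002  0.057  0.06 ] ; -160 430 [-0.002  0.057  0.06 ] ; -150 391 [-0.002  0.001  0.06 ] ; -140 348 [-0.002  0.057  0.059] ; -130 250 [-0.001  0.058  0.059] ; -120 247 [-0.001  0.058  0.059] ; -110 240 [-0.001  0.058  0.059] ; -100 233 [-0.001  0.058  0.059] ; -90 229 [0.003 0.058 0.06 ] ; -80 175 [0.057 0.058 0.06 ] ; -70 138 [0.057 0.059 0.06 ] ; -60 293 [0.057 0.069 0.104] ; -50 151 [0.057 0.059 0.095] ; -40 166 [0.057 0.06  0.095] ; -30 101 [0.057 0.059 0.093] ; -20 81 [0.057 0.059 0.06 ] ; -10 78 [0.057 0.059 0.06 ] ; 0 6 [0.056 0.057 0.058] ; 50 50 [0.004 0.006 0.007] ; 60 84 [0.003 0.005 0.007] ; 70 76 [0.004 0.006 0.007] ; 80 774 [0.007 0.041 0.067] ; 90 3 [0.065 0.066 0.066] ; 
lid y 1..99% [-0.3979 -0.3945 -0.1067  0.0833  0.0848]
t 9.1 pos [0.5286 0.0632 0.1231] F [-3.9  6.3 12.4] open 0.006
shift now-frame [-0.02 -0.21  0.01] in target frame [-0.02 -0.21  0.01] turn [0.005 0.002 0.003]
```

Call:
carry_out --motion '[0, 0.2, -1, 0, 0, 0, 0, 0, -4, 0, 0, 0, 0, 0, -5, 0, 0, 0, -0.67, 5.88, 0, 0, 0, 0, -0.67, 5.88, 0, 0, 0, 0, -0.67, 5.88, 0, 0, 0, 0, -0.67, 5.88, 0, 0, 0, 0, -0.67, 5.88, 0, 0, 0, 0]'

```text
clock: 10.1
tool_pos: [0.5221, 0.3588, 0.222]
eef_rot: [-0.068, 0.998, -0.0, 0.0]
contact_force: [0.8, -0.1, 0.3]
opening: 0.008
```

Call:
carry_out --motion '[-0.67, 5.88, 0, 0, 0, 0, 0, 0, 2, 0, 0, 0, 0, 0, 2, 0, 0, 0, 0, 0, 0, 0, 0, 0, 0, 0, 0, 0, 0, 0]' --hand 5.5

```text
clock: 10.72
tool_pos: [0.5215, 0.4152, 0.1822]
eef_rot: [-0.067, 0.998, -0.0, 0.0]
contact_force: [-0.3, -0.3, 0.1]
opening: 0.545
```

```bash
python3 -c "
from h import *
togo([.5207,.418],97.8,.072)
for n in('scene','top'):
    p=snapshot(n);cv2.imwrite('pics/%s1.png'%n,p['frame'][...,::-1])
    w,u,v=world(p);d=w[:,:2]-[.5207,.418];m=(np.hypot(*d.T)<.03)&(w[:,2]>.036)&(w[:,2]<.05)
    if m.sum():print(n,cv2.minEnclosingCircle((w[m,:2]*1000).astype(np.float32)),w[m].mean(0).round(4),m.sum())
"
```

```text
t 10.72 pos [0.5215 0.4152 0.1822] F [-0.3 -0.3  0.1] open 0.545
shift now-frame [ 0.04  0.3  11.02] in target frame [ 0.04  0.29 11.02] turn [-0.001  0.    -0.002]
scene ((520.567626953125, 420.12890625), 18.589210510253906) [0.5201 0.4175 0.0416] 67
```

Call:
carry_out --motion '[0, 0.3, 3, 0, 0, 0, 0, 0, 3, 0, 0, 0, 0, 0, 3, 0, 0, 0, 0, 0, 1.5, 0, 0, 0, 0, 0, 0.5, 0, 0, 0, 0, 0, 0, 0, 0, 0]'

```text
clock: 11.58
tool_pos: [0.5207, 0.42, 0.0729]
eef_rot: [-0.068, 0.998, 0.0, 0.0]
contact_force: [0.5, -0.2, 1.3]
opening: 0.624
```

Call:
carry_out --motion '[0, 0, 0, 0, 0, 0, 0, 0, 0, 0, 0, 0, 0, 0, 0, 0, 0, 0, 0, 0, 0, 0, 0, 0, 0, 0, 0, 0, 0, 0]' --hand 0 --grip_force 15

```text
clock: 12.2
tool_pos: [0.5205, 0.4199, 0.0727]
eef_rot: [-0.068, 0.998, 0.0, 0.0]
contact_force: [-0.1, -0.7, 5.6]
opening: 0.341
```

Call:
carry_out --motion '[0, 0, -1, 0, 0, 0, 0, 0, -4, 0, 0, 0, 0, 0, -5, 0, 0, 0, 0, 0, -4, 0, 0, 0, 0, 0, 0, 0, 0, 0]'

```text
clock: 12.82
tool_pos: [0.5216, 0.4211, 0.2162]
eef_rot: [-0.068, 0.998, 0.002, 0.003]
contact_force: [-0.5, -0.4, -0.4]
opening: 0.34
```

```bash
python3 -c "
from h import *
togo(c+.041*Y,7.8+180,.0727+.006)
p=snapshot('scene');cv2.imwrite('pics/s2.png',cv2.resize(p['frame'][60:220,160:360,::-1],None,fx=4,fy=4))
"
```

```text
t 12.82 pos [0.5216 0.4211 0.2162] F [-0.5 -0.4 -0.4] open 0.34
shift now-frame [  4.21 -27.52  13.6 ] in target frame [27.46  4.14 13.75] turn [-1.000e-03  8.000e-03 -1.571e+00]
```

View pics/s2.png

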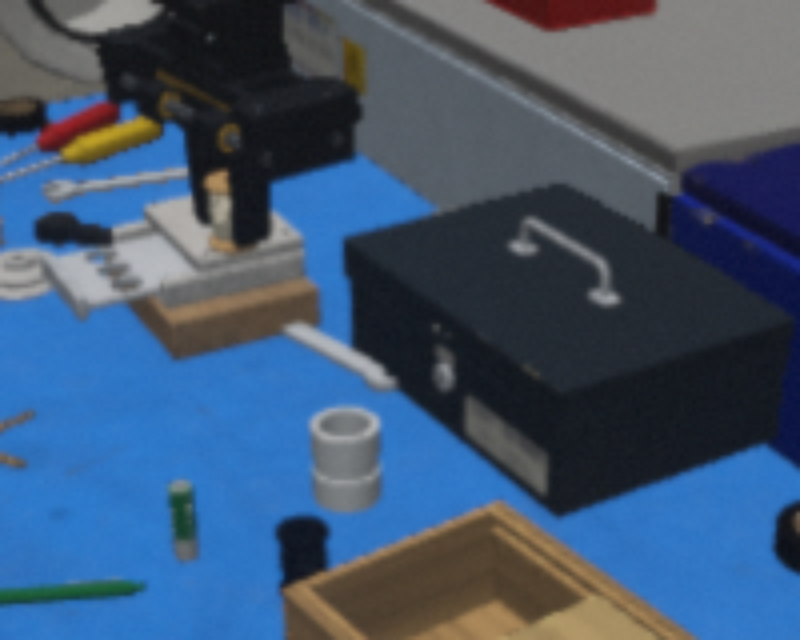

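Call:
carry_out --motion '[0.84, -5.5, 0, 0, 0, 0, 0.84, -5.5, 0, 0, 0, 0, 0.84, -5.5, 0, 0, 0, 0, 0.84, -5.5, 0, 0, 0, 0, 0.84, -5.5, 0, 0, 0, 0, 0, 0, 0, 0, 0, 0]'

```text
clock: 13.62
tool_pos: [0.515, 0.1346, 0.2104]
eef_rot: [-0.064, 0.998, -0.003, -0.003]
contact_force: [-0.4, 0.8, -0.4]
opening: 0.334
```

```bash
python3 -c "
from h import *
togo(c+.041*Y,7.8+180,.0787);print(monitor.get_state()['q'].round(2))
"
```

```text
t 13.62 pos [0.515  0.1346 0.2104] F [-0.4  0.8 -0.4] open 0.334
shift now-frame [-0.47  0.91 13.17] in target frame [-0.83 -0.4  13.17] turn [ 0.    -0.009 -1.579]
[-0.14  0.72 -0.33  1.92  0.41  0.57  0.95]
```

Call:
carry_out --motion '[0, 0, 0, 0, 0, -0.18, 0, 0, 0, 0, 0, -0.18, 0, 0, 0, 0, 0, -0.18, 0, 0, 0, 0, 0, -0.18, 0, 0, 0, 0, 0, -0.18, 0, 0, 0, 0, 0, -0.18, 0, 0, 0, 0, 0, -0.18, 0, 0, 0, 0, 0, -0.18]'

```text
clock: 14.62
tool_pos: [0.5153, 0.1424, 0.2111]
eef_rot: [0.712, -0.703, -0.001, 0.001]
contact_force: [0.6, -0.2, 0.1]
opening: 0.337
```

Call:
carry_out --motion '[0, 0, 2, 0, 0, -0.13, 0, 0, 2, 0, 0, 0, 0, 0, 0, 0, 0, 0, 0, 0, 0, 0, 0, 0]'

```text
clock: 15.12
tool_pos: [0.5159, 0.1423, 0.1722]
eef_rot: [0.754, -0.657, -0.0, -0.0]
contact_force: [-0.1, -0.0, -0.6]
opening: 0.338
```

```bash
python3 -c "
from h import *
togo(c+.041*Y,7.8+180,.0787);print(monitor.get_state()['q'].round(2))
"
```

```text
t 15.12 pos [0.5159 0.1423 0.1722] F [-0.1 -0.  -0.6] open 0.338
shift now-frame [-0.08 -0.21  9.35] in target frame [-0.09 -0.21  9.35] turn [0.    0.001 0.   ]
[ 0.06  0.87 -0.71  1.93  0.89  0.7   2.07]
```

Call:
carry_out --motion '[-0.1, -0.2, 3, 0, 0, 0, 0, 0, 3, 0, 0, 0, 0, 0, 2, 0, 0, 0, 0, 0, 0.8, 0, 0, 0, 0, 0, 0.2, 0, 0, 0, 0, 0, 0, 0, 0, 0, 0, 0, 0, 0, 0, 0]'

```text
clock: 16.0
tool_pos: [0.5182, 0.143, 0.0828]
eef_rot: [0.753, -0.658, 0.0, -0.001]
contact_force: [0.6, -0.3, -0.5]
opening: 0.338
```

Call:
carry_out --motion '[0, 0, 0.15, 0, 0, 0, 0, 0, 0.1, 0, 0, 0, 0, 0, 0, 0, 0, 0, 0, 0, 0, 0, 0, 0]'

```text
clock: 16.5
tool_pos: [0.5179, 0.1428, 0.0796]
eef_rot: [0.753, -0.658, -0.0, -0.0]
contact_force: [-0.2, -0.2, -0.2]
opening: 0.335
```

Call:
carry_out --motion '[0, 0, 0.1, 0, 0, 0, 0, 0, 0.0, 0, 0, 0, 0, 0, 0, 0, 0, 0]'

```text
clock: 16.88
tool_pos: [0.5179, 0.1429, 0.0786]
eef_rot: [0.753, -0.658, 0.0, -0.0]
contact_force: [0.3, -0.5, 1.0]
opening: 0.337
```

Call:
carry_out --motion '[0, 0, 0.1, 0, 0, 0, 0, 0, 0.0, 0, 0, 0, 0, 0, 0, 0, 0, 0]'

```text
clock: 17.25
tool_pos: [0.5179, 0.1429, 0.0786]
eef_rot: [0.753, -0.658, 0.0, -0.0]
contact_force: [-1.7, -1.0, 10.1]
opening: 0.335
```

Call:
carry_out --motion '[0, 0, -0.1, 0, 0, 0, 0, 0, 0.0, 0, 0, 0, 0, 0, 0, 0, 0, 0, 0, 0, 0, 0, 0, 0]' --hand 5

```text
clock: 17.75
tool_pos: [0.5178, 0.1428, 0.0784]
eef_rot: [0.753, -0.658, -0.0, 0.0]
contact_force: [0.3, 0.7, 0.3]
opening: 0.569
```

Call:
carry_out --motion '[0, 0, -1, 0, 0, 0, 0, 0, -3, 0, 0, 0, 0, 0, -4, 0, 0, 0, 0, 0, -3, 0, 0, 0, 0, 0, 0, 0, 0, 0]'

```text
clock: 18.38
tool_pos: [0.5189, 0.1434, 0.1911]
eef_rot: [0.753, -0.658, 0.001, -0.002]
contact_force: [-0.3, 0.1, -0.1]
opening: 0.566
```

```bash
python3 -c "
from h import *
togo(c-.035*Y,7.8+180,.135)
p=snapshot('scene');cv2.imwrite('pics/s3.png',cv2.resize(p['frame'][150:300,190:390,::-1],None,fx=4,fy=4))
w,u,v=world(p);d=w[:,:2]-c;x,y=d@X,d@Y
m=(abs(x)<.05)&(y>.005)&(y<.078)&(w[:,2]>.04)&(w[:,2]<.054);print(m.sum(),x[m].min(),x[m].max(),y[m].min(),y[m].max(),np.percentile(w[m,2],[5,50,95]))
"
```

```text
t 18.38 pos [0.5189 0.1434 0.1911] F [-0.3  0.1 -0.1] open 0.566
shift now-frame [7.6  0.12 5.6 ] in target frame [7.59 0.1  5.61] turn [-0.005  0.001 -0.001]
126 -0.014804844000954514 0.01484275094847594 0.025568455988666267 0.05533924217240816 [0.04408269 0.04727631 0.04906556]
```

View pics/s3.png

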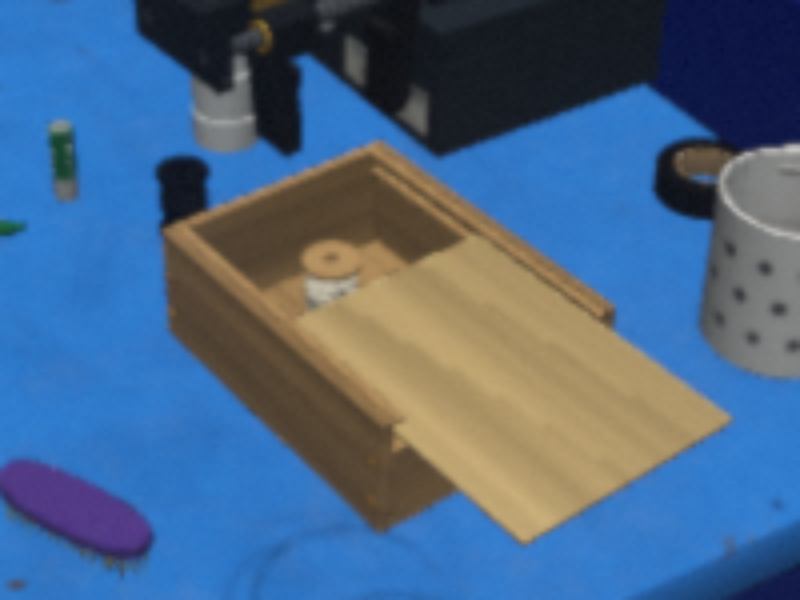

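Call:
carry_out --motion '[4, 0.05, 0, 0, 0, 0, 4, 0.05, 0, 0, 0, 0, 0, 0, 2.5, 0, 0, 0, 0, 0, 2.3, 0, 0, 0, 0, 0, 0, 0, 0, 0, 0, 0, 0, 0, 0, 0]' --hand 0

```text
clock: 19.18
tool_pos: [0.5275, 0.0637, 0.1406]
eef_rot: [0.753, -0.657, -0.0, 0.0]
contact_force: [-0.0, -0.2, -1.1]
opening: 0.009
```

```bash
python3 -c "
from h import *
togo(c-.04*Y,7.8+180,.127)
p=snapshot('top');w,u,v=world(p);m=(w[:,0]>.6)&(w[:,0]<.8)&(w[:,1]>-.08)&(w[:,1]<.15)&(w[:,2]>.07)&(w[:,2]<.115);print(m.sum(),w[m].min(0),w[m].max(0))
"
```

```text
t 19.18 pos [0.5275 0.0637 0.1406] F [-0.  -0.2 -1.1] open 0.009
shift now-frame [ 0.07 -0.12  1.36] in target frame [ 0.07 -0.12  1.36] turn [ 0.001  0.    -0.   ]
655 [ 0.67838668 -0.01042082  0.07008667] [0.76564045 0.08724169 0.09541782]
```

Mug is clear. Descend to contact.

Call:
carry_out --motion '[0, -0.1, 0.8, 0, 0, 0, 0, 0, 0.4, 0, 0, 0, 0, 0, 0.2, 0, 0, 0, 0, 0, 0, 0, 0, 0, 0, 0, 0, 0, 0, 0]'

```text
clock: 19.85
tool_pos: [0.5287, 0.0636, 0.1267]
eef_rot: [0.753, -0.658, -0.0, -0.0]
contact_force: [1.0, -1.1, 0.3]
opening: 0.004
```

Call:
carry_out --motion '[0, 0, 0.1, 0, 0, 0, 0, 0, 0.1, 0, 0, 0, 0, 0, 0, 0, 0, 0, 0, 0, 0, 0, 0, 0]'

```text
clock: 20.35
tool_pos: [0.5287, 0.0635, 0.1247]
eef_rot: [0.753, -0.658, 0.0, -0.0]
contact_force: [-0.3, 1.1, 0.3]
opening: 0.007
```

Call:
carry_out --motion '[0, 0, 0.1, 0, 0, 0, 0, 0, 0, 0, 0, 0, 0, 0, 0, 0, 0, 0]'

```text
clock: 20.72
tool_pos: [0.5287, 0.0636, 0.124]
eef_rot: [0.753, -0.658, 0.0, -0.0]
contact_force: [-0.6, -2.1, 5.6]
opening: 0.007
```

Call:
carry_out --motion '[0, 0, 0.08, 0, 0, 0, 0, 0, 0.08, 0, 0, 0, 0, 0, 0, 0, 0, 0, 0, 0, 0, 0, 0, 0]'

```text
clock: 21.22
tool_pos: [0.5288, 0.0636, 0.1231]
eef_rot: [0.753, -0.658, 0.001, -0.0]
contact_force: [-2.8, -0.6, 11.4]
opening: 0.005
```

Call:
carry_out --motion '[-0.4, 0, 0, 0, 0, 0, -0.8, 0, 0, 0, 0, 0, -0.8, 0, 0, 0, 0, 0, 0, 0, 0, 0, 0, 0]'

```text
clock: 21.72
tool_pos: [0.5261, 0.0832, 0.1231]
eef_rot: [0.753, -0.658, 0.001, 0.0]
contact_force: [-1.9, -3.2, 11.7]
opening: 0.007
```

Call:
carry_out --motion '[-1, 0, 0, 0, 0, 0, -1, 0, 0, 0, 0, 0, -1, 0, 0, 0, 0, 0, -1, 0, 0, 0, 0, 0, -1, 0, 0, 0, 0, 0, -0.6, 0, 0, 0, 0, 0, 0, 0, 0, 0, 0, 0, 0, 0, 0, 0, 0, 0]'

```text
clock: 22.72
tool_pos: [0.5184, 0.1386, 0.1231]
eef_rot: [0.753, -0.658, 0.001, 0.0]
contact_force: [-1.3, -1.6, 12.2]
opening: 0.009
```

```bash
python3 -c "
from h import *
lidpos();togo(c+.042*Y,187.8,.123)"
```

```text
-190 486 [-0.033 -0.013  0.   ] ; -180 305 [-0.029 -0.001  0.001] ; -170 193 [-0.003 -0.001  0.001] ; -160 212 [-0.003 -0.001  0.001] ; -150 205 [-0.002 -0.001  0.001] ; -140 195 [-0.002 -0.001  0.001] ; -130 192 [-0.002 -0.001  0.001] ; -120 197 [-0.002 -0.     0.001] ; -110 177 [-0.002 -0.     0.002] ; -100 364 [-0.002  0.014  0.059] ; -90 821 [0.    0.03  0.059] ; -80 175 [0.057 0.058 0.06 ] ; -70 171 [0.057 0.058 0.06 ] ; -60 173 [0.057 0.058 0.06 ] ; -50 165 [0.057 0.059 0.06 ] ; -40 156 [0.057 0.059 0.06 ] ; -30 146 [0.057 0.059 0.06 ] ; -20 158 [0.057 0.059 0.06 ] ; -10 144 [0.057 0.059 0.06 ] ; 0 144 [0.057 0.059 0.06 ] ; 10 140 [0.057 0.059 0.06 ] ; 20 412 [0.058 0.076 0.107] ; 30 138 [0.058 0.06  0.103] ; 40 100 [0.057 0.059 0.094] ; 50 67 [0.058 0.059 0.06 ] ; 60 57 [0.058 0.059 0.06 ] ; 70 42 [0.057 0.058 0.06 ] ; 80 135 [0.053 0.061 0.068] ; 
lid y 1..99% [-0.3979 -0.3946 -0.0313  0.0742  0.0837]
t 22.77 pos [0.5184 0.1386 0.1231] F [-1.7 -2.2 11.6] open 0.005
shift now-frame [-0.59 -0.01  0.01] in target frame [-0.59 -0.01  0.01] turn [-0.001 -0.001 -0.001]
```

Moved 75.6 mm; about 5–6 mm remain. Push on until the force rises at the end wall.

Call:
carry_out --motion '[-0.4, 0, 0, 0, 0, 0, -0.2, 0, 0, 0, 0, 0, -0.1, 0, 0, 0, 0, 0, -0.1, 0, 0, 0, 0, 0, 0, 0, 0, 0, 0, 0]'

```text
clock: 23.4
tool_pos: [0.5175, 0.1452, 0.123]
eef_rot: [0.753, -0.658, 0.002, 0.001]
contact_force: [-0.8, -4.3, 12.2]
opening: 0.004
```

Call:
carry_out --motion '[-0.15, 0, 0, 0, 0, 0, -0.1, 0, 0, 0, 0, 0, 0, 0, 0, 0, 0, 0, 0, 0, 0, 0, 0, 0]'

```text
clock: 23.9
tool_pos: [0.5175, 0.1455, 0.1228]
eef_rot: [0.752, -0.659, 0.003, 0.003]
contact_force: [-0.6, -7.5, 13.0]
opening: 0.004
```

Call:
carry_out --motion '[0.2, 0, -0.3, 0, 0, 0, 0, 0, -2, 0, 0, 0, 0, 0, -4, 0, 0, 0, 0, 0, -5, 0, 0, 0, 0, 0, -5, 0, 0, 0, 0, 0, 0, 0, 0, 0]'

```text
clock: 24.65
tool_pos: [0.5186, 0.1487, 0.2884]
eef_rot: [0.753, -0.658, 0.001, -0.003]
contact_force: [0.0, -0.9, 0.1]
opening: 0.003
```

```bash
python3 -c "
from h import *
lidpos();togo(c+.042*Y,187.8,.123)
p=snapshot('scene');cv2.imwrite('pics/s4.png',cv2.resize(p['frame'][150:300,190:390,::-1],None,fx=4,fy=4))
for t in('coupling','cell','lid'):
    for m in finder.masks_of(p,t)[:2]:
        w,u,v=world(p,m['pixels']);top=w[w[:,2]>np.percentile(w[:,2],95)-.006];print(t,m['p'],top.mean(0).round(3))
"
```

```text
-190 482 [-0.033 -0.014 -0.   ] ; -180 307 [-0.028 -0.001  0.001] ; -170 202 [-0.003 -0.001  0.001] ; -160 208 [-0.003 -0.001  0.001] ; -150 208 [-0.002 -0.001  0.001] ; -140 194 [-0.002 -0.001  0.001] ; -130 194 [-0.002 -0.     0.001] ; -120 195 [-0.002 -0.     0.001] ; -110 189 [-0.002  0.     0.002] ; -100 218 [-0.002 -0.     0.039] ; -90 963 [0.002 0.036 0.06 ] ; -80 184 [0.058 0.06  0.061] ; -70 163 [0.058 0.06  0.061] ; -60 177 [0.058 0.059 0.061] ; -50 171 [0.058 0.059 0.061] ; -40 152 [0.058 0.06  0.061] ; -30 150 [0.058 0.06  0.061] ; -20 154 [0.058 0.06  0.061] ; -10 148 [0.058 0.06  0.061] ; 0 148 [0.058 0.06  0.061] ; 10 141 [0.058 0.06  0.061] ; 20 129 [0.058 0.06  0.061] ; 30 140 [0.058 0.06  0.061] ; 40 130 [0.059 0.06  0.061] ; 50 124 [0.058 0.06  0.061] ; 60 125 [0.058 0.06  0.061] ; 70 120 [0.058 0.06  0.061] ; 80 211 [0.059 0.064 0.068] ; 90 4 [0.066 0.066 0.066] ; 
lid y 1..99% [-0.3975 -0.3942 -0.0165  0.0829  0.0847]
t 24.7 pos [0.5177 0.1476 0.2862] F [ 0.8 -0.9  0.3] open 0.002
shift now-frame [ 0.33  0.1  16.32] in target frame [ 0.31  0.05 16.32] turn [-0.003  0.001 -0.001]
coupling 0.81 [0.552 0.338 0.048]
coupling 0.18 [0.441 0.322 0.047]
cell 0.27 [0.511 0.111 0.066]
lid 0.63 [0.527 0.093 0.06 ]
```

View pics/s4.png

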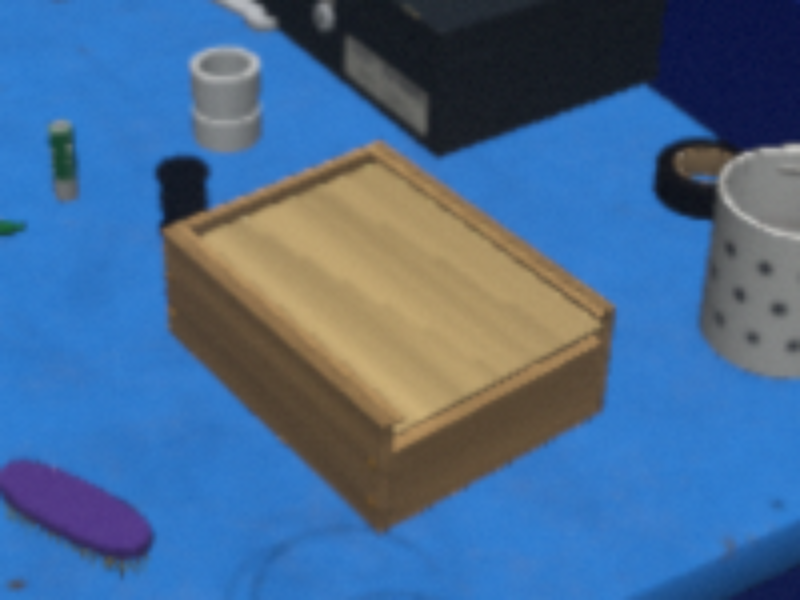

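The lid is flush with the high end wall, the arm is clear, and the coupling and battery haven't moved. Handing in.

```bash
python3 -c "
from h import *
print(workorder.finish_job())"
```

```text
the job is handed in; nothing more can be done
None
```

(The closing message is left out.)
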